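Slide the sensor case under the dock's spring clip

ROBOT

A 6-joint arm with a two-finger parallel gripper is mounted at the origin on a cart in front of the work surface, level with it; the furniture and walls round the work are solid. World frame = base frame: x ahead of the robot, y to its left, z up, the work surface at z = 0. Lengths are in m, angles in rad, forces in N, time in s.
With the tool pointing down it reaches from about 0.35 to 0.8 m from the base axis. Payload 7.3 kg.
Tool frame: the origin (TCP) lies between the finger pads; the fingertips stand 8 mm ahead of it and the grasp point (between the pads) lies 11 mm behind it (ctrl.finger_overhang is the distance from the TCP to the fingertips, in m); z points along the fingers, y is the line along which they close (so a half turn about z gives the same grasp; the last joint's range is limited). The gripper opens to 85 mm and grips with 20 to 120 N. Pads are 22 mm wide; open, the fingers measure 114 mm over their backs; the gripper's body (76 mm by 85 mm) begins 54 mm behind the grasp point. The pads swing forward as they close: fully open they stand 13 mm farther back than shut.
Start: joints at [-1.377, 0.342, 1.524, -0, 1.275, -0.146], TCP at [0.175, -0.495, 0.239] pointing down, gripper open.
Joint ranges: [-2.53, 2.53], [-0.77, 2.02], [0.04, 2.7], [-1, 4.14], [0.28, 2.66], [-3.11, 3.11]. Speed limits (rad/s): [2.57, 2.57, 3.14, 3.14, 3.14, 3.14].

INTERFACE

Orientations are given as a rotation vector (axis times angle).
In Python, from workcell import read_state, eyes, sign_off, ctrl gives the robot as it stands.
- The arm moves only by the shell command python3 -m inch 'ROWS' [FORCE]. ROWS is JSON, a list of rows, each a list of 7 numbers: the shift along the world's x, y, z in units of 50 mm (1.0 is 50 mm), then the turn, a rotation vector about the world's x, y, z in rad, then the closure, from -1 (fully open) to 1 (shut). In form: [[dx, dy, dz, ax, ay, az, hand], ...]. A call has 1 to 12 rows; each row shifts and turns the commanded pose from where the row before left it; what a row does not reach is not made up. A row lasts 1/8 s, in which the tool goes at most 62.5 mm and 10.7 degrees, less where a joint would pass 70% of its speed; a pose out of reach is approached as far as the arm can. A call is refused whole if a number of a shift passes 1 or a number of a turn 0.188, either way. A call with a gripper value outside its range is refused whole. The fingers move at their own pace and stop on an object; FORCE is the grip in N (left out, the last holds). Time passes only in rows, so rows that do not move let the fingers close. It gives the time, the measured TCP pose, the force, the opening and the grip force at its end, in the units of the state.
- read_state(): the state, without advancing time (a new reading comes with each control period).
- eyes.camera(name): name is "scene" or "top" or "wrist"; returns the picture (400x640x3 uint8, blue, green, red); there is no depth.
- eyes.camera_model(name): a dict with "vertical_fov" (degrees; the focal length in pixels is half the picture's height over the tangent of half this angle, whatever the lens; pixels are square), "cx", "cy" (the principal point, pixels), "R" (3x3) and "t" (3): a world point X has camera coordinates R X + t; the wrist camera has in their place "tool_from_camera" (4x4, takes a point from camera to tool coordinates, whose origin is the TCP and whose axes are the flange's). Camera axes: x right, y down, z forward; pixel columns grow to the right and rows downward; lengths in m; the calibration is good to about 2 mm. A picture is of the moment at which its call begins: read the wrist's pose just before it. camera_model takes no time and is no camera call.
- sign_off(): hands the job in; it is judged then, once.
The state is a dict: "t": time; "joint_positions": joint angles; "dq": joint speeds; "joint_torque": joint torques, N m; "eef_pos": TCP position; "ee_rot": TCP orientation; "wrist_force": force on the tool from outside, world axes, zero at the start; "ft_torque": the same for the moment, N m; "gripper_width": finger opening in m; "gripper_force": force on a finger pad.
Only numpy, scipy, OpenCV 4.12 (cv2) and the standard library are available. Lean on these libraries where they do the work, as an engineer would, in place of code of your own. Each camera call takes 0.05 s, during which the arm holds its last target. There are 200 camera calls.

TASK

With one fingertip press down and hold the blue pad of the dock's spring clip so that its jaw lifts, and meanwhile with the other fingertip push the clear sensor case along the deck, under the lifted jaw, until it is fully home against the end stop. Keep the pad held down until the case is home, then let go so that the clip closes on the case, and move clear. Only push the case, never lift it, and leave the other things on the bench where they are.

Things in the scene. Friction and masses are not known exactly. Their poses are not given: they have to be found in the camera images.
- dock: Fixed aluminium clip dock. Origin on the bench; base plate spans x -100..100, y -44..88 mm of its frame, its top (the deck) at z 6 mm. The case slides on the deck along +x on the line y = 0. Grey guide walls, 10 mm high on the deck, inner faces y = +-29 mm for x 66..92 mm, flaring to +-37 mm at x 33 mm; no walls behind that. +x points roughly away from the robot (yaw within 0.35 rad).
- dock_stop (a point): Middle of the end stop's face, at deck level: dock frame (88, 0, 6) mm. The stop is a grey block across the deck, 16 mm high.
- dock_shaft (a point): Middle of the clip's steel shaft, dock frame (0, 42, 20) mm. The shaft, 8 mm thick, runs along dock x between the pad and the case's path, in three grey bearing blocks up to z 26 mm at x -94, 22 and 90 mm.
- clip (a joint): Rocker of the spring clip on its shaft, rad: 0 at rest, 0.42 pad fully down. Pressing the pad lifts the jaw. At rest the jaw blocks the case (lip 13 mm over the deck, case 18 mm thick); from about 0.2 the case passes beneath; closed on the case it reads about 0.15. Spring return: the pad takes about 2 to 3 N to start, 5 to 9 N to bottom.
- clip_pad (a point): Middle of the top of the ribbed blue pad: 102 mm long (dock x -90..12), free to press on at dock y 50..81 mm (this point y 65). 25 mm above the bench at rest, sloping 0.2 rad up to its outer edge; 15 mm and sloping down when fully down. A fingertip can slide along it in x while holding it down, the other fingertip, level with it, behind the case.
- clip_jaw (a point): Lowest point of the black round lip of the clip's steel jaw, 14 mm wide (dock x 66..80 mm), at dock y 8 mm; 19 mm above the bench at rest. The jaw arm stands up to z 38 mm at rest, about 52 mm lifted.
- sensor_case: Flat clear case of sensor crystals with a white bottom, 55 (own x) x 85 (own y) x 18 mm, about 60 g, loose. Origin at the centre of its underside. It lies on the deck (top 24 mm above the bench), long side about along dock x, its front end 15 to 30 mm short of the jaw; home, its origin is at dock x = 45.5 mm, y = 0.
- tweezers: Bystander: steel tweezers 127 mm long, lying on the bench beside the dock's -y side. Origin at the centre of the underside.
- vial_green: Bystander: vial with green cap, 16 mm wide, 48 mm high, standing beyond the dock's end stop. Origin at the centre of the underside.
- vial_red: Bystander: vial with red cap, 16 mm wide, 48 mm high. Origin at the centre of the underside.
- bottle_small: Bystander: small brown bottle, 44 mm wide, 85 mm high. Origin at the centre of the underside.
- beaker: Bystander: small glass beaker, 51 mm wide, 61 mm high. Origin at the centre of the underside.
- screwdriver: Bystander: red screwdriver 185 mm long, 24 mm thick, lying on the bench. Origin at the centre of the underside.
- marker: Bystander: white felt marker with a red cap, 132 mm long, lying on the bench. Origin at the centre of the underside.
- mouse: Bystander: black computer mouse 108 x 58 x 40 mm. Origin at the centre of the underside.
Things that resemble listed ones, but are neither listed nor needed, are in the scene too. Several things have the shape of the sensor_case; the one meant has the colours described above.

How it is judged:
On the way, in this order (a step that is already met when the one before it is completed fails the run):
1. the clip is pressed open while the case is still outside it (value of joint clip above 0.2 rad and x of sensor_case in the frame of dock below 0.0245 m), for 0.1 s.
2. the case is pushed home while the clip is still held open (value of joint clip above 0.19 rad and x of sensor_case in the frame of dock above 0.0425 m), for 0.1 s.
At the end, for the whole second after the job is handed in: The case lies flat on the deck between the guides, its front end within 3 mm of the end stop (origin at dock x 42.5 to 48.5 mm, y within 4 mm, long side within 0.06 rad of the dock's x), at rest, and the released clip rests on it (clip joint 0.10 to 0.19 rad) (x of sensor_case in the frame of dock between 0.0425 and 0.0485 m and y of sensor_case in the frame of dock between -0.004 and 0.004 m and z of sensor_case in the frame of dock below 0.009 m and angle between the y axis of sensor_case and the x axis of dock, either way round below 0.06 rad and angle between sensor_case's own z axis and vertical below 0.05 rad and value of joint clip between 0.1 and 0.19 rad and linear speed of sensor_case below 0.01 m/s); the robot touches nothing.
It fails at once if the sensor case is lifted or tipped (z of sensor_case in the frame of dock above 0.013 m or angle between sensor_case's own z axis and vertical above 0.2 rad).
It fails at once if another thing on the bench is moved by more than 2 cm (distance of any of tweezers, vial_green, vial_red, bottle_small, beaker, screwdriver, marker, mouse from where it was at the start of the episode above 0.02 m).
It fails at once if a standing thing is tipped (angle between any of vial_green, vial_red, bottle_small, beaker's own z axis and vertical above 0.5 rad).
It also fails if it takes over 48 s, if anything falls off the work surface, if the arm or the gripper's body presses on something with over 40 N, if the wrist force passes 120 N, or if a joint passes its speed limit or range.

## Working session

There is one attempt and no reset: what is moved stays moved. The work goes in short steps, Python scripts to look and compute and a shell command to move; the robot and the scene stay as the last step left them, time stands still between calls to the robot, and variables do not carry over. Pictures are saved under pics/ and viewed, at most 10 in all, crops included, and the job is handed in when it is done.

```bash
mkdir -p pics; ls; python3 - <<'E'
from workcell import read_state, eyes, ctrl
import cv2,numpy as np
s=read_state();print(s['t'],s['eef_pos'],s['ee_rot'],s['gripper_width'],ctrl.finger_overhang)
for n in('scene','top'):
    im=eyes.camera(n);cv2.imwrite(f'pics/{n}0.png',im);m=eyes.camera_model(n);print(n,m)
print(eyes.camera_model('wrist'))
E
```

```text
pics
0.0 [ 0.17491381 -0.49456359  0.23860383] [-3.09476733e+00 -5.30884434e-01  8.54993696e-05] 0.08513413720244506 0.008
scene {'vertical_fov': 45.62459286717798, 'cx': 317.3337363989973, 'cy': 199.15506693534957, 'R': array([[ 0.6607456 , -0.75058774,  0.00577003],
       [-0.42486169, -0.38032265, -0.82149085],
       [ 0.61879543,  0.54034501, -0.5701925 ]]), 't': array([-0.56949918,  0.17106939,  1.23246868])}
top {'vertical_fov': 46.923189523570194, 'cx': 322.38562940739564, 'cy': 197.31709104663577, 'R': array([[ 0.02166068, -0.99975567, -0.00440671],
       [-0.99938542, -0.02153073, -0.02766227],
       [ 0.02756063,  0.00500318, -0.99960761]]), 't': array([-0.27415872,  0.53790448,  1.19800833])}
{'vertical_fov': 66.37895687751003, 'cx': 321.04673918951926, 'cy': 200.61984971808175, 'tool_from_camera': array([[ 4.26902243e-04, -9.61669774e-01, -2.74209890e-01,
         6.87225061e-02],
       [ 9.99999741e-01,  2.51788956e-04,  6.73806129e-04,
        -8.86836009e-05],
       [-5.78935966e-04, -2.74210107e-01,  9.61669633e-01,
        -1.34187806e-01],
       [ 0.00000000e+00,  0.00000000e+00,  0.00000000e+00,
         1.00000000e+00]])}
```

View pics/top0.png

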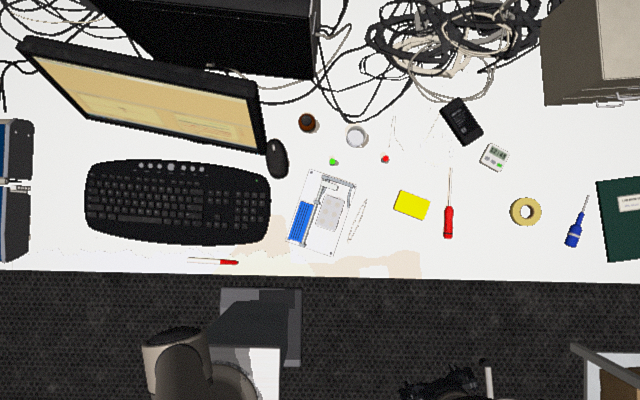

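View pics/scene0.png

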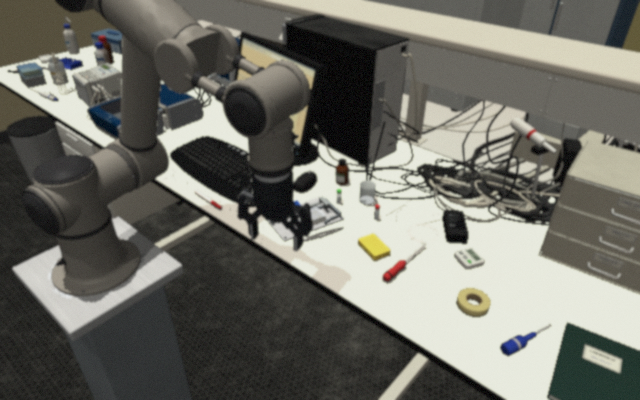

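The top view shows the dock at about (322,212), with the blue pad at (299,222), the clear case at (332,212) and the tweezers at (357,220). The vials are at (333,161) green and (385,159) red. Things that could be mistaken for the case are the yellow box (411,204), the white timer (493,157) and the black box (461,121). The clear, white-bottomed one on the dock at (332,212) fits the description.

```bash
cat > h.py <<'E'
import numpy as np,cv2
from scipy.spatial.transform import Rotation as Ro
from workcell import read_state, eyes
def model(n):
    m=eyes.camera_model(n);f=200/np.tan(np.radians(m['vertical_fov']/2))
    if n=='wrist':
        s=read_state();T=np.eye(4);T[:3,:3]=Ro.from_rotvec(s['ee_rot']).as_matrix();T[:3,3]=s['eef_pos']
        T=np.linalg.inv(T@m['tool_from_camera']);R,t=T[:3,:3],T[:3,3]
    else: R,t=np.array(m['R']),np.array(m['t'])
    return f,m['cx'],m['cy'],R,t
def ray(M,uv,z):
    f,cx,cy,R,t=M;C=-R.T@t
    d=np.c_[(np.atleast_2d(uv)-[cx,cy])/f,np.ones(len(np.atleast_2d(uv)))]@R
    return C+d*((z-C[2])/d[:,2])[:,None]
def proj(M,X):
    f,cx,cy,R,t=M;c=np.atleast_2d(X)@R.T+t
    return c[:,:2]/c[:,2:]*f+[cx,cy]
def blue(im,a=60):
    h=cv2.cvtColor(im,cv2.COLOR_BGR2HSV);m=cv2.inRange(h,(100,120,60),(125,255,255))
    c=max(cv2.findContours(m,0,2)[0],key=cv2.contourArea);return cv2.minAreaRect(c),c
E
python3 - <<'E'
from h import *
im=cv2.imread('pics/top0.png');M=model('top')
cv2.imwrite('pics/crop1.png',cv2.resize(im[140:280,250:410],None,fx=5,fy=5,interpolation=cv2.INTER_CUBIC)[:600])
r,c=blue(im[:,280:330]);b=cv2.boxPoints(r)+[280,0];print(b,ray(M,b,.025))
print(ray(M,[[332,212],[357,220],[333,161],[385,159],[308,123]],.024))
E
```

```text
[[287.48867798 237.82470703]
 [300.23374939 200.65158081]
 [313.29803085 205.13076782]
 [300.55295944 242.30389404]] [[ 0.43715716 -0.17516491  0.025     ]
 [ 0.53338302 -0.20572001  0.025     ]
 [ 0.52257925 -0.23961477  0.025     ]
 [ 0.42641395 -0.20900033  0.025     ]]
[[ 0.50594904 -0.28813117  0.024     ]
 [ 0.48677433 -0.35286934  0.024     ]
 [ 0.63762882 -0.2879373   0.024     ]
 [ 0.64564903 -0.42203663  0.024     ]
 [ 0.73488015 -0.22115236  0.024     ]]
```

View pics/crop1.png

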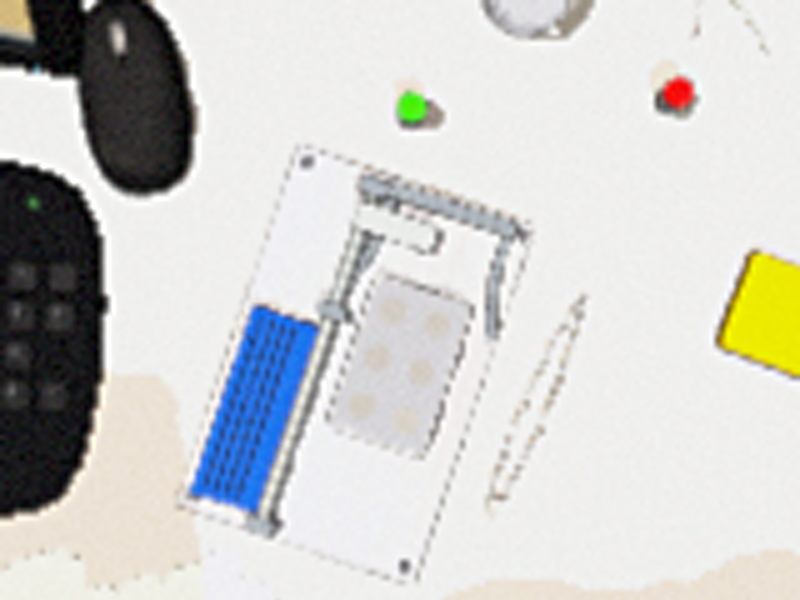

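The crop confirms the choice: clear case with crystals at crop (400,365), jaw at (400,230), blue pad at (255,405), and free deck behind the case. Next I move over the dock for a close wrist view.

```bash
python3 -m inch '[[0.5,0.5,-0.1,0,0,-0.065,-1],[0.5,0.5,-0.1,0,0,-0.065,-1],[0.5,0.5,-0.1,0,0,-0.065,-1],[0.5,0.5,-0.1,0,0,-0.065,-1],[0.5,0.5,-0.1,0,0,-0.065,-1],[0.5,0.5,-0.1,0,0,-0.065,-1],[0.5,0.5,-0.1,0,0,-0.065,-1],[0.5,0.5,-0.1,0,0,-0.065,-1],[0.5,0.5,-0.1,0,0,-0.065,-1],[0.5,0.5,-0.1,0,0,-0.065,-1],[0,0,0,0,0,0,-1],[0,0,0,0,0,0,-1]]'
python3 - <<'E'
from h import *
M=model('wrist');im=eyes.camera('wrist');cv2.imwrite('pics/w1.png',im)
r,c=blue(im);b=cv2.boxPoints(r);print(b,ray(M,b,.025))
E
```

```text
t: 1.6
eef_pos: [0.4247, -0.2451, 0.1892]
ee_rot: [3.104, -0.484, -0.001]
wrist_force: [0.3, -0.7, -0.0]
gripper_width: 0.0855
gripper_force: 0.0
[[244.38354  87.0272 ]
 [282.88214  85.32874]
 [287.58514 191.93008]
 [249.08655 193.62854]] [[ 0.53362208 -0.20676655  0.025     ]
 [ 0.52428168 -0.24089021  0.025     ]
 [ 0.4279402  -0.2115217   0.025     ]
 [ 0.43806994 -0.17398742  0.025     ]]
```

View pics/w1.png

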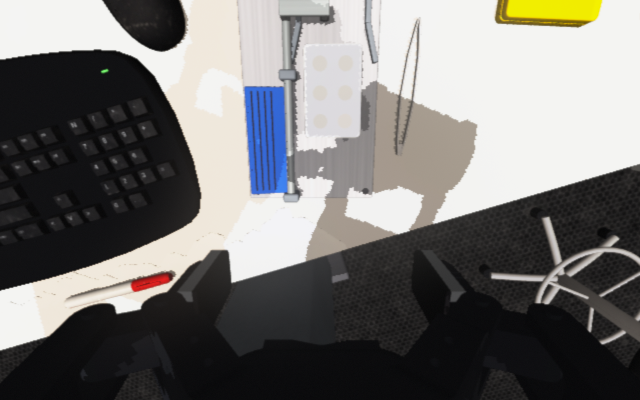

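The wrist view shows the blue pad from (245,87) to (288,193), the case from (303,44) to (361,137), the bearing blocks at (288,74) and (291,197), and the rear deck edge at about row 196. I'll enlarge it to read the corners.

```bash
python3 - <<'E'
from h import *
im=cv2.imread('pics/w1.png')[30:205,230:385]
im=cv2.createCLAHE(3,(4,4)).apply(cv2.cvtColor(im,6))
im=cv2.resize(im,None,fx=3.4,fy=3.4,interpolation=cv2.INTER_CUBIC)
cv2.imwrite('pics/w1c.png',im)
E
```

```text
(no output)
```

View pics/w1c.png

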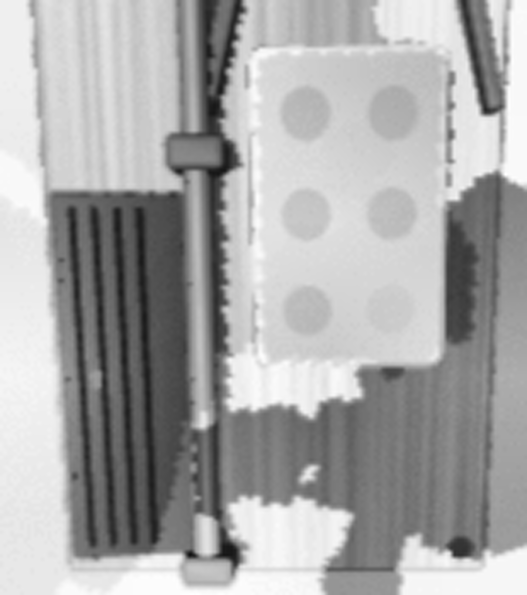

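```bash
python3 - <<'E'
from h import *
M=model('wrist')
q=lambda l:np.array(l)/3.4+[230,30]
d=ray(M,q([[75,569],[484,569],[500,150],[36,80]]),.006)
RL,RR,R2,L2=d[:,:2]
a1=R2-RR;a2=L2-RL;yaw=[np.arctan2(*a[::-1]) for a in(a1,a2)]
e=RL-RR;print('yaws',yaw,np.arctan2(-e[0],e[1]),'width',np.linalg.norm(e))
Y=np.mean([yaw[0],yaw[1],np.arctan2(-e[0],e[1])]);ex=np.array([np.cos(Y),np.sin(Y)]);ey=np.array([-ex[1],ex[0]])
O=(RL+RR)/2+.1*ex-.022*ey
print('yaw',Y,'O',O)
dk=lambda p:np.c_[(p[:,:2]-O)@ex,(p[:,:2]-O)@ey]*1e3
print('case',dk(ray(M,q([[253,47],[452,45],[444,364],[260,364]]),.024)).round(1))
print('shaft/bearing tops x22,-94',dk(ray(M,q([[197,152],[209,568]]),.026)).round(1))
b=q([[55,192],[180,192],[75,553],[185,553]])
print('pad',dk(ray(M,b,.025)).round(1))
T=model('top');im=cv2.imread('pics/top0.png');r,c=blue(im[:,280:330])
print('pad from top',dk(ray(T,cv2.boxPoints(r)+[280,0],.025)).round(1))
s=read_state();print('TCP',dk(np.array([s['eef_pos']])),Ro.from_rotvec(s['ee_rot']).as_matrix()[:,:2].round(4),s['eef_pos'])
E
```

```text
yaws [np.float64(-0.3005047991439121), np.float64(-0.29453119152531754)] -0.31005922518053336 width 0.12945523721373975
yaw -0.3016984052832543 O [ 0.49906411 -0.28230863]
case [[ 46.4  26.1]
 [ 46.4 -25.8]
 [-35.4 -26. ]
 [-35.   26. ]]
shaft/bearing tops x22,-94 [[ 20.7  41.5]
 [-94.1  42.3]]
pad [[ 11.1  80.3]
 [ 10.8  46.6]
 [-89.4  81.9]
 [-89.7  49.4]]
pad from top [[-90.9  83.9]
 [ 10.   83.3]
 [  9.8  47.8]
 [-91.2  48.4]]
TCP [[-82.11562962  13.05814378]] [[ 9.523e-01 -3.051e-01]
 [-3.051e-01 -9.523e-01]
 [-4.000e-04  3.000e-04]] [ 0.42453751 -0.24544025  0.18927873]
```

```bash
python3 -m inch '[[0.25,0.13,0,0,0,0.008,-0.27],[0.25,0.13,0,0,0,0,-0.27],[0,0,-0.4,0,0,0,-0.27],[0,0,-0.4,0,0,0,-0.27],[0,0,-0.4,0,0,0,-0.27],[0,0,-0.4,0,0,0,-0.27],[0,0,-0.4,0,0,0,-0.27],[0,0,-0.4,0,0,0,-0.27],[0,0,-0.4,0,0,0,-0.27],[0,0,0,0,0,0,-0.27],[0,0,0,0,0,0,-0.27]]'
python3 - <<'E'
from h import *
im=eyes.camera('wrist');cv2.imwrite('pics/w2.png',im)
E
```

```text
t: 3.02
eef_pos: [0.4507, -0.2321, 0.0499]
ee_rot: [3.105, -0.472, 0.001]
wrist_force: [1.1, 0.2, 1.0]
gripper_width: 0.054
gripper_force: 0.0
```

View pics/w2.png

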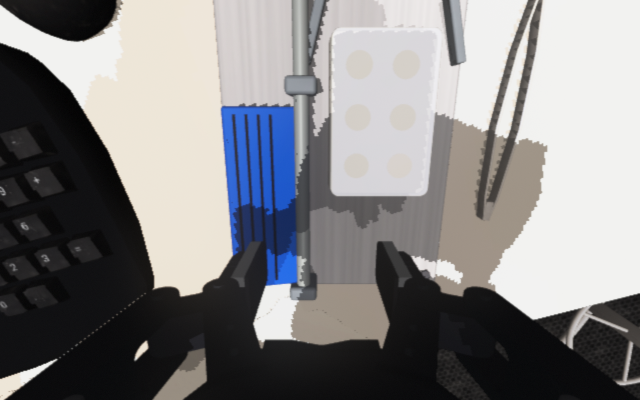

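Left fingertip is over the blue pad (tip at about (255,245)), and the right one is behind the case (tip (385,245), case rear edge at row 195, centred on column 383). I press down in steps, watching the force.

```bash
python3 -m inch '[[0,0,-0.1,0,0,0,-0.27],[0,0,-0.1,0,0,0,-0.27],[0,0,-0.1,0,0,0,-0.27],[0,0,-0.1,0,0,0,-0.27],[0,0,0,0,0,0,-0.27]]'; python3 -m inch '[[0,0,-0.04,0,0,0,-0.27],[0,0,0,0,0,0,-0.27]]';python3 -m inch '[[0,0,-0.04,0,0,0,-0.27],[0,0,0,0,0,0,-0.27]]'
```

```text
t: 3.7
eef_pos: [0.4499, -0.232, 0.029]
ee_rot: [-3.106, 0.473, 0.001]
wrist_force: [0.4, 0.2, 0.7]
gripper_width: 0.054
gripper_force: 0.0
t: 3.95
eef_pos: [0.4501, -0.2319, 0.0274]
ee_rot: [-3.106, 0.473, -0.0]
wrist_force: [-0.7, 1.2, 2.9]
gripper_width: 0.0543
gripper_force: 1.3
t: 4.2
eef_pos: [0.4501, -0.2318, 0.0254]
ee_rot: [-3.106, 0.473, -0.0]
wrist_force: [1.0, 2.4, 3.1]
gripper_width: 0.0545
gripper_force: 1.7
```

```bash
python3 -m inch '[[0,0,-0.04,0,0,0,-0.27],[0,0,-0.04,0,0,0,-0.27],[0,0,0,0,0,0,-0.27]]'; python3 -m inch '[[0,0,-0.04,0,0,0,-0.27],[0,0,0,0,0,0,-0.27]]';python3 -m inch '[[0,0,-0.03,0,0,0,-0.27],[0,0,0,0,0,0,-0.27]]'
```

```text
t: 4.58
eef_pos: [0.4501, -0.232, 0.0214]
ee_rot: [3.106, -0.473, 0.0]
wrist_force: [-0.2, 2.1, 6.0]
gripper_width: 0.0542
gripper_force: 3.3
t: 4.82
eef_pos: [0.4501, -0.2322, 0.0199]
ee_rot: [3.105, -0.473, 0.001]
wrist_force: [-2.4, 2.3, 10.7]
gripper_width: 0.0545
gripper_force: 5.2
t: 5.08
eef_pos: [0.4502, -0.2322, 0.0194]
ee_rot: [3.105, -0.472, 0.002]
wrist_force: [-4.7, 3.4, 20.0]
gripper_width: 0.0544
gripper_force: 10.3
```

Pad has bottomed (20 N). I ease off a little, then slide along +x of the dock.

```bash
python3 -m inch '[[0,0,0.03,0,0,0,-0.27],[0,0,0,0,0,0,-0.27]]'; python3 -m inch '[[0.095,-0.03,0,0,0,0,-0.27],[0.095,-0.03,0,0,0,0,-0.27],[0.095,-0.03,0,0,0,0,-0.27],[0.095,-0.03,0,0,0,0,-0.27],[0.095,-0.03,0,0,0,0,-0.27],[0,0,0,0,0,0,-0.27]]'
python3 - <<'E'
from h import *
im=eyes.camera('wrist');cv2.imwrite('pics/w3.png',im)
E
```

```text
t: 5.32
eef_pos: [0.4501, -0.2322, 0.02]
ee_rot: [3.105, -0.473, 0.001]
wrist_force: [-1.3, 1.7, 10.1]
gripper_width: 0.0542
gripper_force: 4.9
t: 6.08
eef_pos: [0.4718, -0.238, 0.0195]
ee_rot: [-3.104, 0.471, 0.008]
wrist_force: [-6.6, 6.2, 14.9]
gripper_width: 0.0541
gripper_force: 7.7
```

View pics/w3.png

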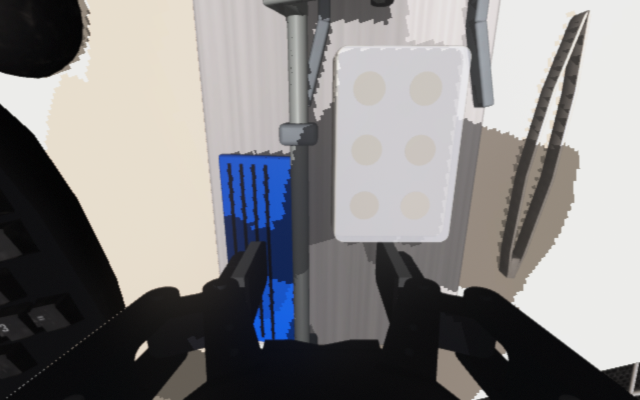

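The jaw lip is up at (380,2), the fingertip (385,243) touches the case's rear edge (row 241), and the pad is down. I keep pushing.

```bash
python3 -m inch '[[0.095,-0.03,0,0,0,0,-0.27],[0.095,-0.03,0,0,0,0,-0.27],[0.095,-0.03,0,0,0,0,-0.27],[0.095,-0.03,0,0,0,0,-0.27],[0,0,0,0,0,0,-0.27]]'
python3 - <<'E'
from h import *
M=model('wrist');im=eyes.camera('wrist');cv2.imwrite('pics/w4.png',im)
s=read_state();d=s['eef_pos'][:2]-np.array([.49906,-.28231]);ex=np.array([.955,-.297]);print('TCP dock',d@ex,d@[.297,.955])
E
```

```text
t: 6.75
eef_pos: [0.4911, -0.2441, 0.0196]
ee_rot: [-3.104, 0.471, 0.007]
wrist_force: [-7.3, 6.6, 15.1]
gripper_width: 0.0543
gripper_force: 7.6
TCP dock -0.0189812865308554 0.03406490702887534
```

View pics/w4.png

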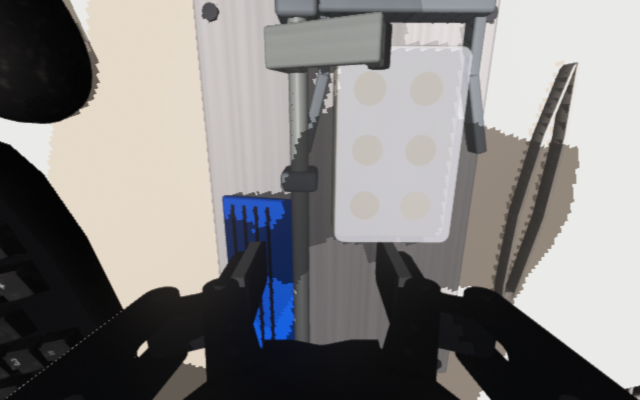

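The case's front is now under the lifted jaw (front edge row 46, jaw lip (375,62)). The case is straight, with its rear at row 241 and the stop's edge at about row 20. I compute the rest of the way.

```bash
python3 - <<'E'
from h import *
M=model('wrist');O=np.array([.49906,-.28231]);ex=np.array([.955,-.297]);ey=[.297,.955]
p=ray(M,[[350,242],[440,242],[430,46],[337,160],[464,160]],.024)[:,:2]-O
print(np.c_[p@ex,p@ey]*1e3)
p=ray(M,[[430,20],[390,20]],.022)[:,:2]-O;print(np.c_[p@ex,p@ey]*1e3)
E
```

```text
[[ -6.85345901  20.36757285]
 [ -6.83577594 -20.94370276]
 [ 74.86095032  -8.22644069]
 [ 30.87686385  26.89792816]
 [ 30.8996844  -27.04025205]]
[[84.26895764 -7.97522787]
 [84.26259122  7.32346397]]
```

```bash
python3 -m inch '[[0.08,-0.025,0,0,0,0,-0.27],[0.08,-0.025,0,0,0,0,-0.27],[0,0,0,0,0,0,-0.27]]'; python3 -m inch '[[0.03,-0.01,0,0,0,0,-0.27],[0,0,0,0,0,0,-0.27]]';python3 -m inch '[[0.03,-0.01,0,0,0,0,-0.27],[0,0,0,0,0,0,-0.27]]'
```

```text
t: 7.18
eef_pos: [0.499, -0.2466, 0.0197]
ee_rot: [-3.104, 0.471, 0.007]
wrist_force: [-7.4, 7.1, 14.4]
gripper_width: 0.0542
gripper_force: 7.6
t: 7.42
eef_pos: [0.4992, -0.2467, 0.0196]
ee_rot: [-3.103, 0.471, 0.012]
wrist_force: [-10.8, 6.2, 17.6]
gripper_width: 0.0543
gripper_force: 9.0
t: 7.68
eef_pos: [0.5014, -0.2475, 0.0196]
ee_rot: [-3.104, 0.472, 0.009]
wrist_force: [-10.0, 6.5, 16.2]
gripper_width: 0.0539
gripper_force: 9.6
```

```bash
python3 -m inch '[[0.02,-0.006,0,0,0,0,-0.27],[0,0,0,0,0,0,-0.27]]'; python3 -m inch '[[0.02,-0.006,0,0,0,0,-0.27],[0,0,0,0,0,0,-0.27]]'
python3 - <<'E'
from h import *
im=eyes.camera('wrist');cv2.imwrite('pics/w5.png',im)
E
```

```text
t: 7.92
eef_pos: [0.5015, -0.2475, 0.0196]
ee_rot: [-3.103, 0.472, 0.012]
wrist_force: [-13.4, 6.6, 18.9]
gripper_width: 0.0542
gripper_force: 11.0
t: 8.18
eef_pos: [0.5015, -0.2474, 0.0196]
ee_rot: [-3.103, 0.472, 0.016]
wrist_force: [-16.6, 7.3, 21.4]
gripper_width: 0.0545
gripper_force: 12.4
```

View pics/w5.png

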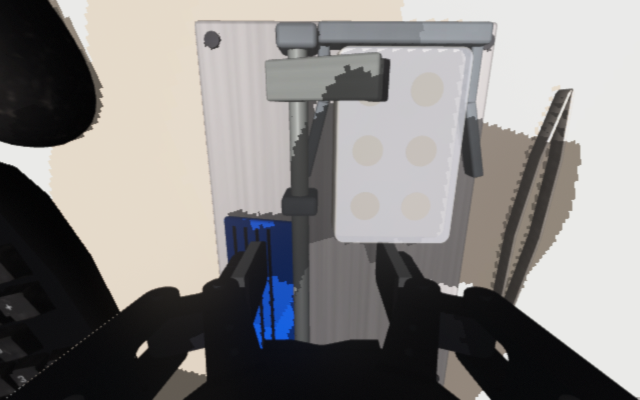

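The case's front edge (row 46) is against the stop (row 45), and the force rises with no motion, so it's home. I back off behind the case with the pad still held, then rise to let go.

```bash
python3 -m inch '[[-0.06,0.02,0,0,0,0,-0.27],[-0.06,0.02,0,0,0,0,-0.27],[-0.06,0.02,0,0,0,0,-0.27],[0,0,0.06,0,0,0,-0.27],[0,0,0.06,0,0,0,-0.27],[0,0,0.06,0,0,0,-0.27],[0,0,0.06,0,0,0,-0.27],[0,0,0.3,0,0,0,-0.27],[0,0,0.5,0,0,0,-0.27],[0,0,0.5,0,0,0,-0.27],[0,0,0.5,0,0,0,-0.27],[0,0,0,0,0,0,-0.27]]'; python3 -m inch '[[-0.4,0.1,0.3,0,0,0,-0.27],[-0.4,0.1,0.3,0,0,0,-0.27],[-0.4,0.1,0,0,0,0,-0.27],[0,0,0,0,0,0,-0.27],[0,0,0,0,0,0,-0.27]]'
python3 - <<'E'
from h import *
M=model('wrist');im=eyes.camera('wrist');cv2.imwrite('pics/w6.png',im)
E
```

```text
t: 9.72
eef_pos: [0.4978, -0.2474, 0.1239]
ee_rot: [3.104, -0.472, 0.007]
wrist_force: [0.2, -0.5, 0.4]
gripper_width: 0.054
gripper_force: 0.0
t: 10.35
eef_pos: [0.4372, -0.2318, 0.1511]
ee_rot: [3.106, -0.473, 0.0]
wrist_force: [0.5, -0.2, -0.8]
gripper_width: 0.0544
gripper_force: 0.0
```

View pics/w6.png

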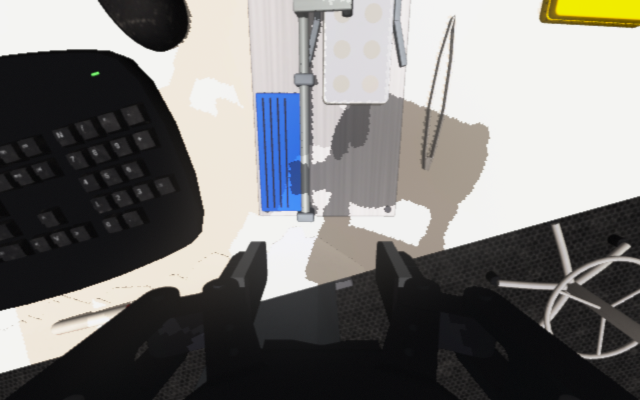

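The case's rear edge is at row 104 (columns 325–388), and the pad has risen. I check the position numerically.

```bash
python3 - <<'E'
from h import *
M=model('wrist');O=np.array([.49906,-.28231]);ex=np.array([.955,-.297]);ey=[.297,.955]
d=lambda u,z:(lambda p:(np.c_[p@ex,p@ey]*1e3).round(1))(ray(M,u,z)[:,:2]-O)
print(d([[330,103],[383,103],[324,60],[389,60]],.024),d([[300,216],[395,216]],.006))
E
```

```text
[[  3.1  22. ]
 [  3.1 -21.2]
 [ 35.3  27. ]
 [ 35.3 -24.1]] [[-100.1   49.6]
 [-100.1  -42. ]]
```

Rear edge is at x = 3.1 mm (3.0 when home), straight and centred. Handing in.

```bash
python3 -c "
from workcell import sign_off
print(sign_off())"
```

```text
the job is handed in; nothing more can be done
None
```

The case was pushed home against the end stop with the pad held down; I then released the clip onto it, moved the arm clear and handed the job in. The last picture puts the case's rear edge at dock x 3.1 mm (3.0 is home), but I could not read the clip angle directly and the sign-off returned no verdict.

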